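# Open the child-safe vitamin tub

### The arm

A 6-joint arm with a two-finger parallel gripper is mounted at the origin on a cart in front of the work surface, level with it; the furniture and walls round the work are solid. World frame = base frame: x ahead of the robot, y to its left, z up, the work surface at z = 0. Lengths are in mm, angles in degrees, forces in N, time in s.
With the tool pointing down it reaches from about 350 to 850 mm from the base axis. Payload 8.1 kg.
Tool frame: the origin (TCP) lies between the finger pads; the fingertips stand 22 mm ahead of it and the grasp point (between the pads) lies 3 mm ahead of it; z points along the fingers, y is the line along which they close (so a half turn about z gives the same grasp; the last joint's range is limited). The gripper opens to 85 mm and grips with 20 to 120 N. Pads are 22 mm wide; open, the fingers measure 114 mm over their backs; the gripper's body (76 mm by 85 mm) begins 54 mm behind the grasp point. The pads swing forward as they close: fully open they stand 13 mm farther back than shut.
Start: joints at [59.393, 7.471, 85.268, -0, 87.261, -4.893], TCP at [260.311, 540.596, 253.292] pointing down, gripper open.
Joint ranges: [-169.43, 169.43], [-51.17, 129.36], [1.28, 143.12], [-76.62, 256.62], [0, 156.53], [-152.29, 152.29]. Speed limits (degrees/s): [136.94, 136.94, 159.86, 180, 180, 180].

### API

Orientations are given as [roll, pitch, yaw] about the fixed x, y, z axes, in that order (R = Rz(yaw) Ry(pitch) Rx(roll)).
In Python, from bench import sense, snapshot, calibration, hand_in gives the robot as it stands.
- The arm moves only by the shell command python3 -m crank 'ROWS' [FORCE]. ROWS is JSON, a list of rows, each a list of 5 numbers: the shift along the tool's x, y, z in cm, then the turn about the tool's z in rad, then the finger opening in cm, from 0 to 8.54. A call has 1 to 20 rows; each row is the pose to reach, as a shift and turn from the pose commanded when the call began, along the tool's axes at that moment; what a row does not reach only later rows make up. A row lasts 1/10 s, in which the tool goes at most 50 mm and 8.59 degrees, less where a joint would pass 70% of its speed; a pose out of reach is approached as far as the arm can. A call with a gripper value outside its range is refused whole. The fingers move at their own pace and stop on an object; FORCE is the grip in N (left out, the last holds). Time passes only in rows, so rows that repeat a pose let the fingers close. It gives the time, the measured TCP pose, the force, the opening and the grip force at its end, in the units of the state.
- sense(): the state, without advancing time (a new reading comes with each control period).
- snapshot(name): name is "side" or "top" or "wrist"; returns (picture, depth): 384x512x3 uint8, red, green, blue; 384x512 float32, mm along the optical axis (not along the pixel's ray), 0 where there is no reading.
- calibration(name): a dict with "fovy" (degrees; the focal length in pixels is half the picture's height over the tangent of half this angle, whatever the lens; pixels are square), "cx", "cy" (the principal point, pixels), "rvec" (rotation vector, rad) and "tvec" (3), from world to camera coordinates, as OpenCV has them; the wrist camera has in their place "tool_from_camera" (4x4, takes a point from camera to tool coordinates, whose origin is the TCP and whose axes are the flange's). Camera axes: x right, y down, z forward; pixel columns grow to the right and rows downward; lengths in mm; the calibration is good to about 2 mm. A picture is of the moment at which its call begins: read the wrist's pose just before it. calibration takes no time and is no camera call.
- hand_in(): hands the job in; it is judged then, once.
The state is a dict: "time": time; "joint_pos": joint angles; "qd": joint speeds; "joint_efforts": joint torques, N m; "tool_pos": TCP position; "tcp_rot": TCP orientation; "ft_force": force on the tool from outside, world axes, zero at the start; "wrist_torque": the same for the moment, N m; "finger_gap": finger opening in mm; "grip_force": force on a finger pad.
Only numpy, scipy, OpenCV 4.12 (cv2) and the standard library are available. Lean on these libraries where they do the work, as an engineer would, in place of code of your own. Each camera call takes 0.05 s, during which the arm holds its last target. There are 200 camera calls.

### The job

Open the child-safe vitamin tub: squeeze the two orange tabs of its blue cap inward together, keep them squeezed while you turn the cap anticlockwise (seen from above), then lift the cap straight off. Set it down gently, upright, on the flat middle of the plate and let go. Do not move the plate about, and leave the mugs and the jar where they stand.

Things in the scene. Friction and masses are not known exactly. Their poses are not given: they have to be found in the camera images.
- tub: White vitamin tub with a yellow band, fixed to the table by a grey suction foot (100 mm across, 26 mm high): it cannot move or turn. Origin at the centre of its underside on the table, z up. The body is 72 mm across, narrows to 55 mm below the cap; shoulder 83 mm high, neck 32 mm across and up to 115 mm. While closed, the cap's y axis lies along the tub's y axis.
- neck_rim (a point): Centre of the mouth of the tub's neck, 115 mm above the table. Lugs hold the cap under ledges of the neck, and a tooth on each tab locks it: it turns only with both tabs pressed in. Turned anticlockwise by 55 to 120 degrees from closed (70 is good) it lifts off straight up, and is clear of the neck once raised by 35 mm. Clockwise is blocked.
- cap: Blue round cap, 51 mm across, loose, about 70 g, with two orange tabs that stand out on its +y and -y sides. Origin on its axis, at the level of the lower edge of the tabs, on which it stands when set down; z up. Its top is 35 mm above the origin (120 mm above the table while closed).
- cap_grip (a point): Point on the cap's axis midway between the tabs at the height to squeeze, 22 mm above the cap's lower edge (107 mm above the table while closed); axes as the cap's. Each tab is a flat upright paddle at +y or -y, 26 mm wide, 0 to 33 mm above the lower edge. Outer faces are 68 mm apart, 58 mm when squeezed. The room beside the tabs is free down to 10 mm below them.
- tab_left (a joint): Inward travel of the tab on the cap's +y side: 0 released, 0.005 m fully squeezed. It springs back; 4 N starts it and 8 N presses it fully home. It unlocks from about 0.004.
- tab_right (a joint): The same for the tab on the cap's -y side.
- plate: White round ceramic plate, 200 mm across, loose. Origin at the centre of its underside. The flat middle, 150 mm across, is 8 mm above the table; the rim is 20 mm high.
- green_mug: Green and white mug, 101 mm high, a bystander. Origin at the centre of its underside.
- striped_mug: White mug with yellow stripes, 101 mm high, a bystander. Origin at the centre of its underside.
- red_jar: Small glass jar with red contents and white lid, 64 mm across and 87 mm high, a bystander. Origin at the centre of its underside.
Mind the look-alikes: they are no part of the job. Leave any purple look-alike of the tub alone. Several things have the shape of the cap; the one meant has the colours described above.

How it is judged (in metres and radians):
On the way, in this order (a step that is already met when the one before it is completed fails the run):
1. both tabs of the cap are squeezed in (2.5 mm or more) while it sits on the neck (value of joint each of tab_left, tab_right above 0.0025 m and z of cap in the frame of tub below 0.09 m), for 0.1 s.
2. the cap is turned and lifted clear above the neck (z of cap in the frame of tub above 0.118 m), for 0.05 s.
At the end, for the whole second after the job is handed in: the cap stands upright (within 7 degrees), at rest and released, on the flat of the plate, its axis within 40 mm of the plate's centre; the plate is within 40 mm of where it started (horizontal distance between cap and plate below 0.04 m and z of cap in the frame of plate between 0.004 and 0.013 m and angle between cap's own z axis and vertical below 0.12 rad and linear speed of cap below 0.02 m/s and distance of plate from where it was at the start of the episode below 0.04 m); the robot touches nothing.
It fails at once if a mug or the jar is moved by more than 25 mm (distance of any of green_mug, striped_mug, red_jar from where it was at the start of the episode above 0.025 m).
It fails at once if the cap is rammed onto the plate (contact over 80 N) (contact force between cap and plate above 80 N).
It fails at once if the cap is dropped (falls free by more than about 18 mm) (contact force between the fingers and cap below 0.05 N and linear speed of cap above 0.6 m/s).
It also fails if it takes over 48 s, if anything falls off the work surface, if the arm or the gripper's body presses on something with over 40 N, if the wrist force passes 120 N, or if a joint passes its speed limit or range.

## Working session

There is one attempt and no reset: what is moved stays moved. The work goes in short steps, Python scripts to look and compute and a shell command to move; the robot and the scene stay as the last step left them, time stands still between calls to the robot, and variables do not carry over. Pictures are saved under pics/ and viewed, at most 10 in all, crops included, and the job is handed in when it is done.

```bash
ls; mkdir -p pics; cat > h.py <<'E'
import numpy as np,cv2
from bench import sense,snapshot,calibration
from scipy.spatial.transform import Rotation as R
def cam(name,s=None):
    c=calibration(name);f=192/np.tan(np.radians(c['fovy'])/2)
    if 'rvec' in c:
        Rm=cv2.Rodrigues(np.array(c['rvec'],float))[0];t=np.array(c['tvec'],float).ravel()
        Rw=Rm.T;o=-Rm.T@t
    else:
        T=np.array(c['tool_from_camera']);Rt=R.from_euler('xyz',s['tcp_rot'],degrees=True).as_matrix()
        Rw=Rt@T[:3,:3];o=Rt@T[:3,3]+np.array(s['tool_pos'])
    return f,c['cx'],c['cy'],Rw,o
def ray(C,uv,z):
    f,cx,cy,Rw,o=C;uv=np.atleast_2d(uv).astype(float)
    d=np.c_[(uv[:,0]-cx)/f,(uv[:,1]-cy)/f,np.ones(len(uv))]@Rw.T
    return o+d*((z-o[2])/d[:,2])[:,None]
def cloud(C,D):
    f,cx,cy,Rw,o=C;v,u=np.mgrid[:384,:512]
    return np.stack([(u-cx)/f*D,(v-cy)/f*D,D],-1)@Rw.T+o
E
python3 - <<'E'
from h import *
s=sense();print(s)
ims=[]
for n in ['top','side']:
    p,d=snapshot(n);np.savez(f'{n}0.npz',p=p,d=d);cv2.imwrite(f'pics/{n}0.png',p[...,::-1]);print(n,calibration(n))
E
```

```text
pics
{'time': 0.0, 'joint_pos': array([ 5.93912468e+01,  7.51573578e+00,  8.53303346e+01,  2.12235065e-03,
        8.72615758e+01, -4.89422376e+00]), 'qd': array([ 0.01029409, -0.05221216, -0.01871677,  0.0576723 ,  0.01797454,
       -0.0563565 ]), 'joint_efforts': array([-1.37905565e-03, -5.69399750e+01, -5.00549912e+01, -4.51427641e-04,
        1.47195352e-02, -5.08418054e-05]), 'tool_pos': array([260.04821108, 540.14437502, 252.22773926]), 'tcp_rot': array([-1.79892927e+02, -1.12959891e-02,  1.54285357e+02]), 'ft_force': array([ 0.19799169, -0.26977822,  0.31627149]), 'wrist_torque': array([ 0.04419945,  0.03353404, -0.01744374]), 'grip_force': 0.0, 'finger_gap': 85.25584192208467}
top {'fovy': 56.274375578776265, 'cx': 263.1491110269028, 'cy': 187.7325030453669, 'rvec': array([ 2.14870606, -2.15086312,  0.12938334]), 'tvec': array([ -2.68835646, 536.25392278, 960.64173292])}
side {'fovy': 53.84936421917882, 'cx': 258.73084719187256, 'cy': 192.43508895858855, 'rvec': array([-0.03718203,  2.75508275, -1.48646299]), 'tvec': array([529.47547369, 112.16728898, 964.77804967])}
```

View pics/top0.png

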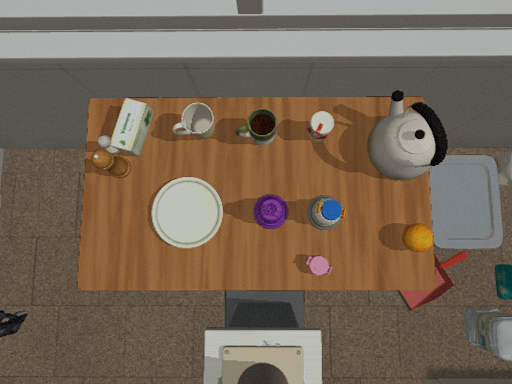

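View pics/side0.png

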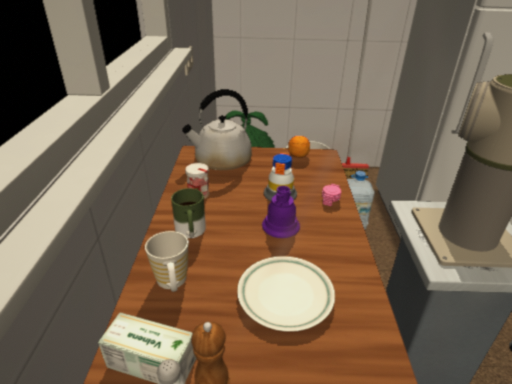

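The top view shows the blue cap at about (332,210) with orange tabs at about (320,205) and (345,212). The purple look-alike is at (271,211), the plate at (188,212), the green mug at (262,126), the striped mug at (198,121) and the jar at (321,125). The side view agrees, with the cap at (283,160).

```bash
python3 - <<'E'
from h import *
z=np.load('top0.npz');p,d=z['p'],z['d'];C=cam('top')
P=cloud(C,d);hsv=cv2.cvtColor(p,cv2.COLOR_RGB2HSV)
roi=np.zeros(d.shape,bool);roi[185:240,300:360]=1
H,S,V=hsv[...,0],hsv[...,1],hsv[...,2]
blue=roi&(H>100)&(H<125)&(S>150)&(V>80)
org=roi&(H>3)&(H<20)&(S>150)&(V>120)&(P[...,2]>95)
for n,m in (('blue',blue),('org',org)):
    N,l,st,ce=cv2.connectedComponentsWithStats(m.astype(np.uint8))
    for i in range(1,N):
        if st[i,4]>3: print(n,st[i],ce[i],ray(C,ce[i],120 if n=='blue' else 117)[0].round(1),np.median(P[l==i],0).round(1))
# plate
(m,)=[(V>150)&(S<60)&(np.arange(512)[None]<240)&(np.arange(512)[None]>140)&(np.arange(384)[:,None]>165)&(np.arange(384)[:,None]<260)]
N,l,st,ce=cv2.connectedComponentsWithStats(m.astype(np.uint8));i=1+st[1:,4].argmax()
c=cv2.findContours((l==i).astype(np.uint8),0,2)[0];c=max(c,key=cv2.contourArea)[:,0]
w=ray(C,c,18)[:,:2].astype(np.float32);print('plate',cv2.minEnclosingCircle(w))
for n,(u,v) in dict(purple=(271,211),gm=(262,126),jar=(321,125),plate=(188,212),table=(230,180)).items():print(n,P[v,u].round(1))
# side
z=np.load('side0.npz');p,d=z['p'],z['d'];C=cam('side');hsv=cv2.cvtColor(p,cv2.COLOR_RGB2HSV)
H,S,V=[hsv[...,i] for i in range(3)];P=cloud(C,d);roi=np.zeros(d.shape,bool);roi[145:185,260:310]=1
b=roi&(H>100)&(H<125)&(S>150)&(V>60);o=roi&(H>3)&(H<20)&(S>150)&(V>120)
for n,m in(('b',b),('o',o)):
    v,u=np.nonzero(m);print(n,len(u),u.mean(),v.mean(),u.min(),u.max(),v.min(),v.max(),np.median(P[m],0).round(1),ray(C,(u.mean(),v.mean()),110))
E
```

```text
blue [322 200  20  20 309] [331.09385113 209.62459547] [ 469.5 -174.5  120. ] [ 468.7 -174.3  118.3]
org [317 202   6  10  25] [319.16 206.36] [ 477.9 -145.2  117. ] [ 478.7 -145.4  113.7]
org [341 207   5  11  30] [343.43333333 212.2       ] [ 463.2 -205.8  117. ] [ 463.6 -206.9  114.6]
plate ((471.3827819824219, 210.81817626953125), 100.05780029296875)
purple [467.3 -24.  102. ]
gm [ 7.049e+02 -4.000e-01  6.040e+01]
jar [ 698.9 -159.    87.1]
plate [471.  210.    6.5]
table [ 5.635e+02  9.270e+01 -4.000e-01]
b 142 282.99295774647885 159.57746478873239 274 290 155 168 [ 466.4 -167.6  118.6] [[ 466.93140596 -182.19278222  110.        ]]
o 1058 284.02457466918713 163.734404536862 260 309 145 184 [ 4.593e+02 -3.390e+02  2.000e-01] [[ 465.00361987 -158.34210501  110.        ]]
```

```bash
python3 -m crank '[[-10,-11,0,0.4,8.5],[-20,-22,0,0.9,8.5],[-30,-33,0,1.4,8.5],[-40,-44,0,1.8,8.5],[-46,-51,0,2.2,8.5],[-49.9,-55.3,0,2.93,8.5],[-49.9,-55.3,0,2.93,8.5],[-49.9,-55.3,0,2.93,8.5],[-49.9,-55.3,0,2.93,8.5],[-49.9,-55.3,0,2.93,8.5],[-49.9,-55.3,0,2.93,8.5],[-49.9,-55.3,0,2.93,8.5],[-49.9,-55.3,0,2.93,8.5],[-49.9,-55.3,0,2.93,8.5],[-49.9,-55.3,0,2.93,8.5],[-49.9,-55.3,0,2.93,8.5],[-49.9,-55.3,0,2.93,8.5],[-49.9,-55.3,0,2.93,8.5],[-49.9,-55.3,0,2.93,8.5],[-49.9,-55.3,0,2.93,8.5]]' 20
```

```text
time: 2.1
tool_pos: [469.7, -174.1, 252.7]
tcp_rot: [-180.0, 0.1, -13.9]
ft_force: [-0.4, -0.4, 0.4]
finger_gap: 85.1
grip_force: 0.0
```

```bash
cat > w.py <<'E'
from h import *
import sys
s=sense();p,d=snapshot('wrist');C=cam('wrist',s)
print(s['joint_pos'].round(1),s['tool_pos'].round(1),s['tcp_rot'].round(2))
cv2.imwrite(f'pics/{sys.argv[1]}.png',p[...,::-1])
P=cloud(C,d);h=cv2.cvtColor(p,cv2.COLOR_RGB2HSV);H,S,V=[h[...,i] for i in range(3)]
b=(H>100)&(H<125)&(S>150)&(V>60);o=(H>3)&(H<20)&(S>150)&(V>120)&(P[...,2]>60)
for n,m in(('blue',b),('org',o)):
    N,l,st,ce=cv2.connectedComponentsWithStats(m.astype(np.uint8))
    for i in range(1,N):
        if st[i,4]>60:
            pz=P[l==i];zt=np.percentile(pz[:,2],95);t=pz[abs(pz[:,2]-zt)<3]
            c=cv2.findContours((l==i).astype(np.uint8),0,2)[0];c=max(c,key=cv2.contourArea)[:,0].astype(float)
            w=ray(C,c,120 if n=='blue' else 118)[:,:2].astype(np.float32)
            print(n,st[i],ce[i].round(1),'ztop',zt.round(1),'top med',np.median(t,0).round(1),'rect',cv2.minAreaRect(w),'circ',cv2.minEnclosingCircle(w))
E
python3 w.py wrist1
```

```text
[-26.2  -8.  100.7  -0.   87.3  77.7] [ 469.7 -174.1  252.7] [-1.7999e+02  6.0000e-02 -1.3930e+01]
blue [ 234  152   56   57 2410] [261.8 180.6] ztop 121.7 top med [ 471.6 -175.4  120.1] rect ((472.4828796386719, -176.01885986328125), (49.138031005859375, 52.53600311279297), 62.55125045776367) circ ((472.8634033203125, -175.72679138183594), 26.538938522338867)
org [ 462  147   50   55 1946] [487.9 174.6] ztop 71.1 top med [ 403.7 -415.1   69.9] rect ((427.9195251464844, -372.6885681152344), (50.62709045410156, 43.02436065673828), 1.0810599327087402) circ ((427.4247741699219, -376.4855651855469), 26.10556411743164)
org [224 162  12  35 257] [228.3 180.1] ztop 119.1 top med [ 478.1 -144.1  118.4] rect ((480.6466064453125, -147.40957641601562), (9.82364273071289, 31.94450569152832), 77.25692749023438) circ ((481.07373046875, -145.65017700195312), 16.170269012451172)
org [289 162  11  34 241] [294.6 179.1] ztop 119.2 top med [ 464.2 -206.1  118.5] rect ((466.9609069824219, -204.4063720703125), (8.953383445739746, 31.178735733032227), 77.85037231445312) circ ((466.6616516113281, -205.7965087890625), 15.76715087890625)
```

View pics/wrist1.png

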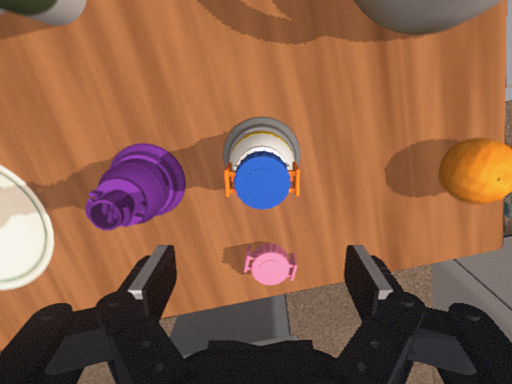

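The wrist view shows the cap at (262,180) with its tabs at (228,180) and (295,179). They lie level with the open fingers, so the yaw fits. The measured centre is about (471,-175) with the top at 120 mm, as expected.

```bash
python3 -m crank '[[0.15,0.06,3,0,8.5],[0.15,0.06,6,0,8.5],[0.15,0.06,9,0,8.5],[0.15,0.06,11,0,8.5],[0.15,0.06,12.5,0,8.5],[0.15,0.06,13.6,0,8.5],[0.15,0.06,14.4,0,8.5],[0.15,0.06,14.8,0,8.5],[0.15,0.06,14.8,0,8.5],[0.15,0.06,14.8,0,8.5]]' 40 && python3 w.py wrist2
```

```text
time: 3.15
tool_pos: [471.8, -175.3, 106.1]
tcp_rot: [180.0, -0.1, -13.6]
ft_force: [-0.1, 0.4, 0.8]
finger_gap: 84.9
grip_force: 0.0
[-26.2  -0.5 109.4   0.   70.9  77.4] [ 471.8 -175.3  106.1] [ 1.7999e+02 -7.0000e-02 -1.3580e+01]
blue [  204   216   117   120 10097] [262.2 279.9] ztop 121.5 top med [ 472.8 -175.8  120. ] rect ((475.7594299316406, -176.22103881835938), (49.24037170410156, 59.079532623291016), 83.0665512084961) circ ((475.65185546875, -176.8180694580078), 29.648889541625977)
org [ 183  231   26   83 1169] [194.4 273.4] ztop 119.1 top med [ 478.5 -144.6  118.2] rect ((483.94671630859375, -148.97659301757812), (10.560635566711426, 41.4954833984375), 72.18423461914062) circ ((483.89569091796875, -149.1353759765625), 20.891529083251953)
org [ 315  230   26   82 1374] [328.  271.1] ztop 119.0 top med [ 464.4 -206.   118.3] rect ((471.2395935058594, -204.71719360351562), (10.470763206481934, 41.27851104736328), 83.39828491210938) circ ((471.22906494140625, -204.80819702148438), 20.77952766418457)
```

View pics/wrist2.png

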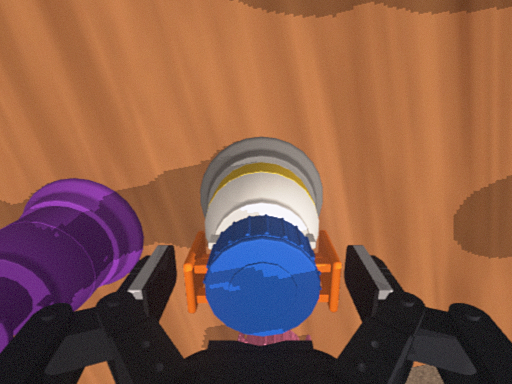

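The cap is centred at (262,285), midway between the fingers at 175 and 350. I'll squeeze now.

```bash
python3 -m crank '[[0,0,0,0,7],[0,0,0,0,6],[0,0,0,0,5],[0,0,0,0,5],[0,0,0,0,5],[0,0,0,0,5],[0,0,0,0,5],[0,0,0,0,5],[0,0,0,0,5],[0,0,0,0,5]]' 40
```

```text
time: 4.2
tool_pos: [471.7, -176.2, 106.8]
tcp_rot: [179.9, -0.1, -13.6]
ft_force: [-4.0, -2.2, 8.3]
finger_gap: 61.2
grip_force: 41.3
```

```bash
python3 -m crank '[[0,0,0,0,5],[0,0,0,0,5],[0,0,0,0,5],[0,0,0,0,5]]' 60; python3 w.py wrist3
```

```text
time: 4.6
tool_pos: [471.6, -176.2, 107.1]
tcp_rot: [179.9, -0.1, -13.6]
ft_force: [-6.3, -1.1, 11.4]
finger_gap: 60.7
grip_force: 62.0
[-2.630e+01 -5.000e-01  1.094e+02 -1.000e-01  7.100e+01  7.740e+01] [ 471.6 -176.2  107.1] [ 1.7989e+02 -8.0000e-02 -1.3590e+01]
blue [  201   215   116   119 10049] [258.6 277.8] ztop 121.3 top med [ 473.1 -175.1  119.9] rect ((475.97760009765625, -175.6038055419922), (49.25394821166992, 58.90522384643555), 83.02555847167969) circ ((475.8907470703125, -176.21340942382812), 29.54644775390625)
org [ 311  229   21   82 1053] [321.1 270.1] ztop 119.2 top med [ 465.1 -203.1  118.3] rect ((471.50311279296875, -203.05845642089844), (8.463892936706543, 41.17213821411133), 83.15516662597656) circ ((471.55523681640625, -202.62362670898438), 20.603673934936523)
org [189 230  20  81 820] [197.4 270.2] ztop 119.1 top med [ 478.  -147.7  118.2] rect ((484.1734313964844, -150.42710876464844), (7.186820030212402, 40.92203903198242), 69.33454895019531) circ ((483.73974609375, -151.57681274414062), 20.540014266967773)
```

View pics/wrist3.png

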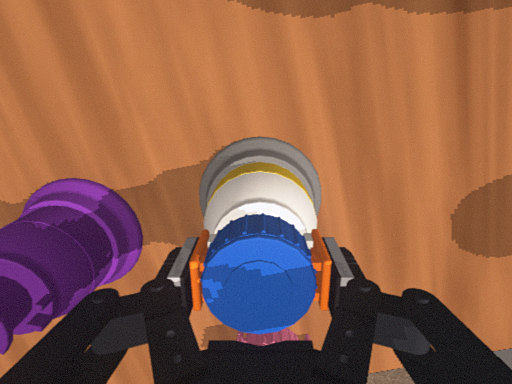

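The tabs are in, but not fully: the gap is 60.7 mm instead of 58. Against the blue rim the left tab moved about 4 mm and the right about 2 mm. I'll relieve the pads with small shifts.

```bash
python3 -m crank '[[0,-0.05,-0.1,-0.01,5],[0,-0.1,-0.2,-0.015,5],[0,-0.1,-0.2,-0.015,5],[0,-0.1,-0.2,-0.015,5],[0,-0.1,-0.2,-0.015,5]]' 60; python3 - <<'E'
from h import *
s=sense();print(s['wrist_torque'],s['ft_force'],s['finger_gap'])
E
```

```text
time: 5.15
tool_pos: [471.6, -176.1, 107.4]
tcp_rot: [179.8, -0.1, -12.9]
ft_force: [0.3, -10.1, -6.7]
finger_gap: 60.2
grip_force: 68.1
[-1.66707486 -0.22139467 -1.2807019 ] [  0.34123924 -10.0815998   -6.73063048] 60.18887863949535
```

```bash
python3 -m crank '[[0,0.1,0.05,0,5],[0,0.1,0.05,0,5],[0,0.1,0.05,-0.05,5],[0,0.1,0.05,-0.1,5],[0,0.1,0.05,-0.15,5],[0,0.1,0.05,-0.15,5]]' 60; python3 - <<'E'
from h import *
s=sense();print(s['wrist_torque'],s['ft_force'],s['finger_gap'])
E
python3 w.py wrist4 | grep -v blue
```

```text
time: 5.75
tool_pos: [470.5, -175.8, 107.9]
tcp_rot: [179.9, 0.1, -4.0]
ft_force: [-17.9, -2.8, 21.1]
finger_gap: 60.2
grip_force: 73.7
[0.17607057 3.15726711 0.48777267] [-17.92759756  -2.84936341  21.1396418 ] 60.17985686276808
[-2.630e+01 -6.000e-01  1.094e+02 -1.000e-01  7.130e+01  6.780e+01] [ 470.5 -175.8  107.9] [ 1.7992e+02  9.0000e-02 -4.0400e+00]
org [190 231  19  80 823] [198.3 271.4] ztop 119.5 top med [ 472.  -146.8  118.6] rect ((477.8843078613281, -148.75489807128906), (7.5473408699035645, 40.69675064086914), 80.73815155029297) circ ((477.7994384765625, -149.27529907226562), 20.500932693481445)
org [312 231  19  81 880] [321.4 270.5] ztop 119.8 top med [ 468.3 -203.4  118.7] rect ((473.7579650878906, -202.73060607910156), (41.500675201416016, 7.234309196472168), 2.847367763519287) circ ((473.72601318359375, -202.08905029296875), 20.859407424926758)
```

The cap followed the turn: the tab line went from about 77° to 86°, so it is unlocked. I'll relieve the side force and keep turning.

```bash
python3 -m crank '[[-0.15,0,-0.1,0,5],[-0.15,0,-0.1,-0.1,5],[-0.15,0,-0.1,-0.2,5],[-0.15,0,-0.1,-0.3,5],[-0.15,0,-0.1,-0.4,5],[-0.15,0,-0.1,-0.4,5]]' 60; python3 - <<'E'
from h import *
s=sense();print(s['wrist_torque'],s['ft_force'],s['finger_gap'])
E
python3 w.py wrist5 | grep -v blue
```

```text
time: 6.4
tool_pos: [470.7, -175.6, 108.8]
tcp_rot: [179.9, -0.1, 19.1]
ft_force: [2.9, -2.6, 1.5]
finger_gap: 58.4
grip_force: 69.7
[ 0.00225158 -0.29858845  1.12008811] [ 2.89230465 -2.63310373  1.54645846] 58.37473734901287
[-2.630e+01 -9.000e-01  1.096e+02 -1.000e-01  7.120e+01  4.470e+01] [ 470.7 -175.6  108.8] [ 1.7986e+02 -6.0000e-02  1.9070e+01]
org [193 230  18  81 703] [199.6 271.5] ztop 119.9 top med [ 460.6 -149.1  119. ] rect ((466.86016845703125, -148.09524536132812), (41.366275787353516, 6.4696879386901855), 12.21550464630127) circ ((467.095458984375, -149.18234252929688), 20.717987060546875)
org [309 230  20  80 831] [319.3 268.5] ztop 120.2 top med [ 479.5 -200.9  119.2] rect ((484.4340515136719, -198.1873016357422), (41.015010833740234, 7.491153240203857), 27.651742935180664) circ ((483.80059814453125, -196.97828674316406), 20.52383041381836)
```

```bash
python3 -m crank '[[0,0,0,-0.1,5],[0,0,0,-0.2,5],[0,0,0,-0.3,5],[0,0,0,-0.4,5],[0,0,0,-0.5,5],[0,0,0,-0.6,5],[0,0,0,-0.68,5],[0,0,0,-0.68,5]]' 60; python3 w.py wrist6 | grep -v blue
```

```text
time: 7.25
tool_pos: [470.7, -175.0, 108.9]
tcp_rot: [179.9, -0.0, 57.8]
ft_force: [1.0, -1.0, 5.9]
finger_gap: 55.8
grip_force: 65.4
[-26.3  -0.9 109.6   0.   71.2   5.9] [ 470.7 -175.   108.9] [ 1.799e+02 -5.000e-02  5.779e+01]
org [196 230  17  80 603] [202.2 269.4] ztop 119.5 top med [ 448.3 -159.8  118.7] rect ((451.9122314453125, -156.00918579101562), (40.945884704589844, 5.999691486358643), 50.5538215637207) circ ((453.1737060546875, -157.04702758789062), 20.509716033935547)
org [307 230  18  79 639] [317.1 267.9] ztop 119.8 top med [ 493.2 -188.   118.8] rect ((494.9671325683594, -183.00506591796875), (40.59626388549805, 6.528904438018799), 65.29505157470703) circ ((494.12408447265625, -182.61720275878906), 20.36264419555664)
```

The tabs now lie at 148°, about 71° from closed. Lifting.

```bash
python3 -m crank '[[0,0,-0.3,0,5],[0,0,-0.8,0,5],[0,0,-1.6,0,5],[0,0,-2.6,0,5],[0,0,-3.8,0,5],[0,0,-5,0,5],[0,0,-6.5,0,5],[0,0,-8,0,5],[0,0,-10,0,5],[0,0,-12,0,5],[0,0,-12,0,5],[0,0,-12,0,5]]' 60; python3 w.py wrist7
```

```text
time: 8.5
tool_pos: [470.1, -175.1, 228.4]
tcp_rot: [179.9, -0.0, 57.7]
ft_force: [-0.7, 0.5, -0.4]
finger_gap: 55.4
grip_force: 64.3
[-26.3  -7.3 102.6   0.   84.6   6. ] [ 470.1 -175.1  228.4] [ 1.7993e+02 -1.0000e-02  5.7730e+01]
blue [ 205  222  111  110 9463] [260.3 278.7] ztop 241.2 top med [ 470.2 -174.   239.8] rect ((425.6379699707031, -245.3101043701172), (116.30172729492188, 101.62289428710938), 57.61751174926758) circ ((429.7258605957031, -247.928955078125), 60.354225158691406)
org [469   6  34   6  61] [484.9   8.6] ztop 89.4 top med [ 693.  -148.1   88.1] rect ((672.6880493164062, -143.910400390625), (1.308381199836731, 22.249332427978516), 64.18295288085938) circ ((672.889404296875, -143.49417114257812), 11.124833106994629)
org [474  10  28  14 105] [491.2  17.8] ztop 89.4 top med [ 696.3 -157.2   88.2] rect ((672.4436645507812, -149.2380828857422), (6.855247974395752, 17.888233184814453), 63.87825012207031) circ ((672.0369873046875, -150.15219116210938), 9.158293724060059)
org [196 229  18  80 607] [202.4 268.1] ztop 238.9 top med [ 447.6 -159.8  238.2] rect ((386.1454162597656, -209.32614135742188), (84.3636474609375, 13.001440048217773), 49.77031707763672) circ ((387.589599609375, -210.5478515625), 42.212833404541016)
org [306 228  19  81 662] [316.8 266.8] ztop 239.2 top med [ 492.5 -187.8  238.2] rect ((474.6090087890625, -265.02130126953125), (85.46685028076172, 13.953686714172363), 65.80320739746094) circ ((474.2160339355469, -264.8447265625), 42.76216506958008)
org [310 339  10  11  61] [315.2 343.8] ztop 289.2 top med [ 492.1 -168.1  288.5] rect ((432.1490478515625, -339.0217590332031), (14.231721878051758, 7.915221691131592), 75.2795181274414) circ ((429.6722717285156, -338.350341796875), 7.231113433837891)
```

View pics/wrist7.png

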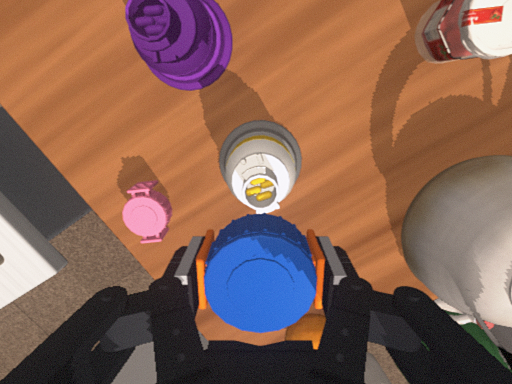

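The cap hangs upright between the fingers at (260,280), with its tabs in. The neck is open and the pills show at (262,190). Its top is at 240 mm, so the lower edge is about 23.4 mm below the TCP. Moving to the plate.

```bash
python3 -m crank '[[1,-0.6,0,0,5],[3,-1.9,0,0,5],[6,-3.8,0,0,5],[9,-5.7,0,0,5],[12,-7.5,0,0,5],[15,-9.4,0,0,5],[18,-11.3,0,0,5],[21,-13.2,0,0,5],[24,-15.1,0,0,5],[27,-17,0,0,5],[29.5,-18.5,0,0,5],[31.5,-19.8,0,0,5],[32.6,-20.5,0,0,5],[32.6,-20.5,0,0,5],[32.6,-20.5,0,0,5]]' 60; python3 - <<'E'
from h import *
s=sense();print(s['joint_pos'],s['tcp_rot'])
p,d=snapshot('top');C=cam('top');cv2.imwrite('pics/top8.png',p[...,::-1])
h=cv2.cvtColor(p,cv2.COLOR_RGB2HSV);H,S,V=[h[...,i] for i in range(3)]
m=(V>140)&(S<60);m[:165]=0;m[260:]=0;m[:,:140]=0;m[:,240:]=0
c=np.vstack([k[:,0] for k in cv2.findContours(m.astype(np.uint8),0,2)[0]]);print(cv2.minEnclosingCircle(ray(C,c,18)[:,:2].astype(np.float32)))
s=sense();p,d=snapshot('wrist');C=cam('wrist',s);P=cloud(C,d);m=(abs(P[...,2]-20)<4);q=P[m];print(q[:,:2].min(0),q[:,:2].max(0))
E
```

```text
time: 10.05
tool_pos: [470.0, 209.7, 227.2]
tcp_rot: [-180.0, 0.1, 57.8]
ft_force: [0.1, -0.2, -0.8]
finger_gap: 55.4
grip_force: 64.3
[ 1.83563979e+01 -4.98158902e+00  1.00637933e+02 -2.63064855e-02
  8.44209614e+01  5.05877986e+01] [-1.79971144e+02  7.63469797e-02  5.77711936e+01]
((446.6617126464844, 244.25808715820312), 140.5150604248047)
[ 370.9314245  -164.33189365] [747.39570137 311.51383894]
```

View pics/top8.png

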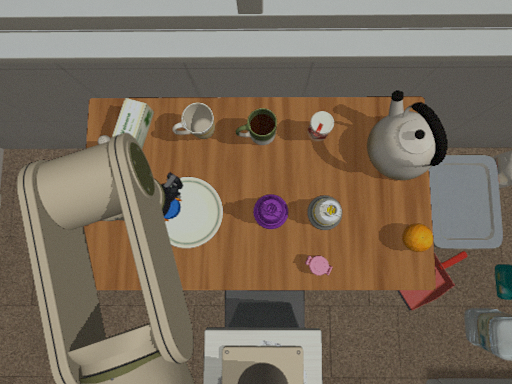

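The top view shows the cap (170,208) over the plate (188,212), displaced by parallax at its height. The plate rim seen from the wrist gives a centre of (471,211), matching the TCP.

```bash
python3 -m crank '[[0,0,2,0,5],[0,0,5,0,5],[0,0,8.5,0,5],[0,0,12,0,5],[0,0,14.5,0,5],[0,0,16.5,0,5],[0,0,17.8,0,5],[0,0,18.5,0,5],[0,0,18.5,0,5],[0,0,18.5,0,5]]' 60; python3 w.py wrist9 | grep blue
```

```text
time: 11.15
tool_pos: [471.2, 210.2, 43.8]
tcp_rot: [179.9, -0.1, 57.7]
ft_force: [0.4, -0.3, -0.1]
finger_gap: 55.5
grip_force: 64.3
blue [ 205  222  111  110 9097] [260. 280.] ztop 56.7 top med [471.3 211.4  55.2] rect ((497.110107421875, 252.0559539794922), (22.852672576904297, 19.905860900878906), 54.3894157409668) circ ((497.04248046875, 252.11862182617188), 11.451033592224121)
```

```bash
python3 -m crank '[[0,0,0.4,0,5],[0,0,0.8,0,5],[0,0,1.0,0,5],[0,0,1.1,0,5],[0,0,1.15,0,5],[0,0,1.15,0,5]]' 60; python3 -m crank '[[0,0,0.05,0,5],[0,0,0.1,0,5],[0,0,0.1,0,5]]' 60
```

```text
time: 11.8
tool_pos: [470.4, 210.2, 31.5]
tcp_rot: [-180.0, 0.0, 57.7]
ft_force: [-1.0, -1.2, 0.9]
finger_gap: 56.0
grip_force: 64.5
time: 12.1
tool_pos: [470.6, 210.2, 31.4]
tcp_rot: [180.0, 0.0, 57.7]
ft_force: [-7.1, -2.8, 12.8]
finger_gap: 55.6
grip_force: 65.4
```

Contact at 12.8 N. Releasing slowly.

```bash
python3 -m crank '[[0,0,-0.05,0,5.6],[0,0,-0.05,0,5.9],[0,0,-0.05,0,6.2],[0,0,-0.05,0,6.5],[0,0,-0.05,0,6.8],[0,0,-0.05,0,7.2],[0,0,-0.05,0,7.8],[0,0,-0.05,0,8.5],[0,0,-0.05,0,8.5],[0,0,-0.05,0,8.5],[0,0,-0.05,0,8.5]]' 20; python3 w.py wrist10 | grep -E "blue|org"
```

```text
time: 13.2
tool_pos: [470.4, 210.2, 30.8]
tcp_rot: [-180.0, -0.0, 57.7]
ft_force: [1.0, 0.5, 0.6]
finger_gap: 85.0
grip_force: 0.0
blue [ 202  225  116  109 9122] [260.  282.6] ztop 44.8 top med [470.5 211.3  43.3] rect ((500.95819091796875, 259.5061950683594), (15.206262588500977, 15.496785163879395), 6.629263877868652) circ ((501.11767578125, 259.7718505859375), 8.178156852722168)
```

View pics/wrist10.png

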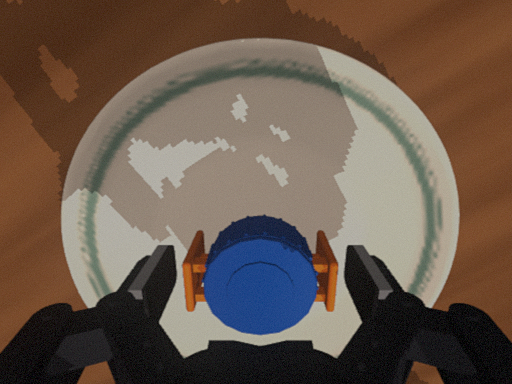

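The cap stands on the plate at (260,283), top at 43.3 mm as expected, its tabs released and both fingers clear. Retreating straight up.

```bash
python3 -m crank '[[0,0,-0.5,0,8.5],[0,0,-1.5,0,8.5],[0,0,-3,0,8.5],[0,0,-5,0,8.5],[0,0,-8,0,8.5],[0,0,-11,0,8.5],[0,0,-14,0,8.5],[0,0,-16,0,8.5],[0,0,-16,0,8.5],[0,0,-16,0,8.5],[0,0,-16,0,8.5]]' 20; python3 w.py wrist11; python3 - <<'E'
from h import *
s=sense();p,d=snapshot('wrist');P=cloud(cam('wrist',s),d);q=P[(P[...,2]>15)&(P[...,2]<24)&(abs(P[...,1]-210)<125)&(abs(P[...,0]-470)<125)];print(q[:,:2].min(0),q[:,:2].max(0))
E
```

```text
time: 14.35
tool_pos: [469.8, 209.9, 190.0]
tcp_rot: [-180.0, 0.1, 57.7]
ft_force: [-0.0, -0.7, -0.1]
finger_gap: 84.8
grip_force: 0.0
[ 18.4  -3.5 103.2  -0.   80.4  50.6] [469.8 209.9 190. ] [-1.7995e+02  6.0000e-02  5.7740e+01]
blue [ 235  155   52   51 2020] [260.5 180.1] ztop 45.0 top med [470.  210.2  43.4] rect ((482.2972106933594, 229.70269775390625), (34.85313415527344, 34.88164520263672), 81.91727447509766) circ ((482.4533386230469, 229.85914611816406), 17.994361877441406)
[371.2894359  112.84911446] [570.60946455 311.61731605]
```

View pics/wrist11.png

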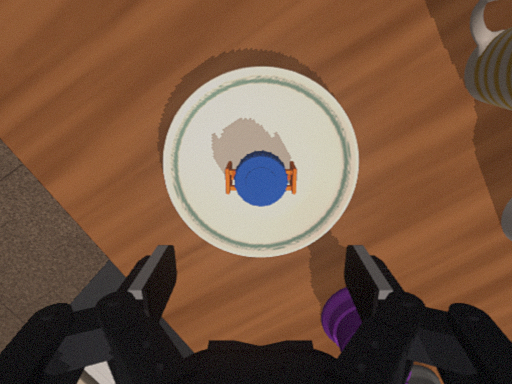

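The cap stands upright at (260,180). It measures (470,210) against a plate centre of about (471,212), the plate has not moved, and the robot is clear.

```bash
python3 -c "
from bench import hand_in
print(hand_in())"
```

```text
the job is handed in; nothing more can be done
None
```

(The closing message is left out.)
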